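Snap both spring clips shut on the bottle steriliser

ROBOT

A 7-joint arm with a two-finger parallel gripper is mounted at the origin on the work surface. World frame = base frame: x ahead of the robot, y to its left, z up, the work surface at z = 0. Lengths are in m, angles in rad, forces in N, time in s.
With the tool pointing down it reaches from about 0.425 to 0.875 m from the base axis. Payload 4.7 kg.
Tool frame: the origin (TCP) lies on the centre line of the jaws, within the pads' length; the fingertips stand 8 mm ahead of it and the grasp point (between the pads) lies 11 mm behind it; z points along the fingers, y is the line along which they close (so a half turn about z gives the same grasp; the last joint's range is limited). The gripper opens to 87 mm and grips with 3 to 60 N. Pads are 19 mm wide; open, the fingers measure 117 mm over their backs; the gripper's body (75 mm by 190 mm) begins 51 mm behind the grasp point.
Start: joints at [1.321, 0.321, -0.07, 1.45, 0.023, 1.371, -0.057], TCP at [0.169, -0.628, 0.231] pointing down, gripper open.
Joint ranges: [-2.86, 2.86], [-0.3, 2.09], [-1.38, 1.24], [0.06, 2.45], [-1.56, 4.7], [0.09, 2.05], [-2.69, 2.69]. Speed limits (rad/s): [2.57, 2.57, 3.14, 3.14, 3.14, 3.14, 3.14].

INTERFACE

Orientations are given as a 3x3 rotation matrix whose columns are the frame's x, y, z axes.
In Python, from workcell import * gives the robot as it stands.
- The arm moves only by the tool send_rows, never from a script. Its argument "targets" is a list of rows, each a list of 2 entries, a list of its own where there are three numbers: the shift along the tool's x, y, z in m, then the turn, a rotation vector about the tool's x, y, z in degrees. In form: [[[dx, dy, dz], [wx, wy, wz]], ...]. A call has 1 to 12 rows; each row shifts and turns the commanded pose from where the row before left it, along the tool's axes as they then stand; what a row does not reach is not made up. A row lasts 1/8 s, in which the tool goes at most 62.5 mm and 10.7 degrees, less where a joint would pass 70% of its speed; a pose out of reach is approached as far as the arm can. A call with a gripper value outside its range is refused whole. "fingers" is the closure, from -1 (fully open) to 1 (shut), set as the call begins (left out, the last holds). The fingers move at their own pace and stop on an object; "force" is the grip in N (left out, the last holds). Time passes only in rows, so rows that do not move let the fingers close. It gives the time, the measured TCP pose, the force, the opening and the grip force at its end, in the units of the state.
- observe(): the state, without advancing time (a new reading comes with each control period).
- capture(name): name is "side" or "top"; returns a dict with "pixels" (384x512x3 uint8, red, green, blue), "depth" (384x512 float32, m along the optical axis (not along the pixel's ray), 0 where there is no reading), "fx", "fy", "cx", "cy" (pixels), "rvec" (rotation vector, rad) and "tvec" (3), from world to camera coordinates, as OpenCV has them. Camera axes: x right, y down, z forward; pixel columns grow to the right and rows downward; lengths in m; the calibration is good to about 2 mm. A picture is of the moment at which its call begins.
- sign_off(): hands the job in; it is judged then, once.
The state is a dict: "clock": time; "joints": joint angles; "joint_velocities": joint speeds; "tau": joint torques, N m; "ee_pos": TCP position; "tcp_rot": TCP orientation; "force": force on the tool from outside, world axes, zero at the start; "moment": the same for the moment, N m; "opening": finger opening in m; "gripper_force": force on a finger pad.
Only numpy, scipy, OpenCV 4.12 (cv2) and the standard library are available. Lean on these libraries where they do the work, as an engineer would, in place of code of your own. Each camera call takes 0.05 s, during which the arm holds its last target. There are 200 camera calls.

TASK

The bottle steriliser is loaded and its lid is on, but the spring clips at the two ends of the lid still stand open. With your fingertips press each clip over and down, past its centre, until it snaps shut against the end of the box. Lift nothing, do not shove or tip the box out of its place, and leave the bottle, cup, scoop and whisk as they stand.

Things in the scene. Friction and masses are not known exactly. Their poses are not given: they have to be found in the camera images.
- steriliser: Microwave bottle steriliser, loose on the counter, 1.2 to 1.6 kg loaded; slides if pushed sideways with 6 N or more. White tub, pale grey lid (seated, does not come off). Origin: centre of the underside; x across (182 mm over the rim), y along (262 mm), z up. Rim at 78 to 86 mm height, lid edge to 102, lid top 120, bail handle along y on its middle to 144. A clip at each end.
- clip_left (a joint): Spring clip at the box's +y end (robot's left). Value in rad: 0 open, lever pointing out and up, 35 degrees above level; turns out and down, level at 0.61; 2.18 shut, hanging down along the box's end. A spring drives it from dead centre at 1.05 (25 degrees below level) to the nearer stop: 0.1 N m (3 N at the tab) when open, fading to none at 1.05. Past 1.2 it snaps shut by itself within a second.
- clip_right (a joint): The same clip at the box's -y end (robot's right), same joint values: 0 open, 1.05 dead centre, 2.18 shut.
- clip_left_hinge (a point): Middle of clip_left's hinge line, fixed to the box: 137 mm from its centre along its +y, 100 mm above the counter, 6 mm outside the rim. The hinge runs along the box's x; axes as the box's. The clip is a grey plastic lever 56 mm wide along the hinge, 4 mm thick, 52 mm long from the hinge, with a flared tab at its end.
- clip_right_hinge (a point): Middle of clip_right's hinge line, fixed to the box: 137 mm from its centre along its -y, 100 mm above the counter. Axes as the box's.
- clip_left_tab (a point): Middle of the upper face of clip_left's thumb tab, 46 mm from the hinge; moves with the clip (open: about 35 mm outside and 30 mm above the hinge; shut: 46 mm below it). Its y axis runs along the lever away from the hinge.
- clip_right_tab (a point): Middle of the upper face of clip_right's thumb tab, as for clip_left.
- bottle: Empty open polypropylene feeding bottle, milky white, 64 mm diameter, 135 mm tall, 60 g, standing. It, the cup and the scoop stand in a row along the far side of the steriliser (its +x side), in any order. Origin: centre of the underside.
- cup: Small orange ceramic cup, 68 mm across, 62 mm tall, standing. Origin: centre of the underside.
- scoop: White plastic measuring scoop, 97 mm long, 26 mm tall, bowl 36 mm across at +x of its origin. Origin: under its middle.
- whisk: Stainless balloon whisk, 270 mm long, head 55 mm across, lying across beyond the steriliser's -y end. Origin: under its middle; the head is to its +x.
Not all that is in view belongs to the job. Leave any black or grey look-alike of the cup alone.

How it is judged:
At the end, for the whole second after the job is handed in: Both clips are snapped shut (joint above 2.05 of 2.18 rad), the steriliser stands flat and still within 30 mm of where it was, and the bottle, cup, scoop and whisk are upright as they lay within 20 mm of their places (value of joint each of clip_left, clip_right above 2.05 rad and distance of steriliser from where it was at the start of the episode below 0.03 m and angle between steriliser's own z axis and vertical below 0.05 rad and linear speed of steriliser below 0.01 m/s and distance of each of bottle, cup, scoop, whisk from where it was at the start of the episode below 0.02 m and angle between each of bottle, cup, scoop, whisk's own z axis and vertical below 0.2 rad); the robot touches nothing.
It fails at once if the steriliser is lifted or tipped up (height (world z) of steriliser above 0.01 m or angle between steriliser's own z axis and vertical above 0.1 rad).
It fails at once if the steriliser is shoved more than 30 mm from its place (distance of steriliser from where it was at the start of the episode above 0.03 m).
It fails at once if the bottle, cup, scoop or whisk is moved more than 20 mm or lifted (distance of any of bottle, cup, scoop, whisk from where it was at the start of the episode above 0.02 m).
It also fails if it takes over 38 s, if anything falls off the work surface, if the arm or the gripper's body presses on something with over 40 N, if the wrist force passes 120 N, or if a joint passes its speed limit or range.

## Working session

There is one attempt and no reset: what is moved stays moved. The work goes in short steps, Python scripts to look and compute and a tool call to move; the robot and the scene stay as the last step left them, time stands still between calls to the robot, and variables do not carry over. Pictures are saved under pics/ and viewed, at most 10 in all, crops included, and the job is handed in when it is done.

Besides the shell and the picture viewer there is one more tool, called as name(argument=value, ...), one argument or row to a line, values as JSON. send_rows: Moves the arm, as the interface text tells. Its arguments: {"type":"object","properties":{"targets":{"type":"array","items":{"type":"array"}},"fingers":{"type":"number"},"force":{"type":"number"}},"required":["targets"]}

```bash
mkdir -p pics
python3 - <<'E'
from workcell import *
import cv2,numpy as np
s=observe(); print(s)
for n in("side","top"):
    c=capture(n); np.savez(f"pics/{n}0.npz",**c); cv2.imwrite(f"pics/{n}0.png",c["pixels"][:,:,::-1])
    print(n,c["fx"],c["fy"],c["cx"],c["cy"],c["rvec"],c["tvec"], -cv2.Rodrigues(np.array(c["rvec"],float))[0].T@np.array(c["tvec"]).ravel())
E
```

```text
{'clock': 0.0, 'joints': array([ 1.32108431,  0.3218219 , -0.07008857,  1.45169745,  0.02260279,
        1.3707855 , -0.05690464]), 'joint_velocities': array([ 1.64492657e-03,  4.20553037e-04, -3.56150355e-04, -6.68204987e-05,
       -4.24401091e-04,  6.84354592e-04, -6.11574668e-04]), 'tau': array([ 9.25970890e-04, -4.91285849e+01, -4.03146856e-01, -3.12523556e+01,
       -6.40292885e-02,  4.37426870e-02,  1.65963920e-04]), 'ee_pos': array([ 0.16930699, -0.62699753,  0.22945097]), 'tcp_rot': array([[ 9.65394947e-01,  2.60791560e-01, -5.98454060e-04],
       [ 2.60792228e-01, -9.65393218e-01,  1.82970154e-03],
       [-1.00572773e-04, -1.92245679e-03, -9.99998147e-01]]), 'force': array([-0.13574201,  0.01646547,  0.10938335]), 'moment': array([ 0.00013193,  0.01578252, -0.01077029]), 'gripper_force': 0.0, 'opening': 0.08702333803421049}
side 353.73393313757543 353.73393313757543 252.14541940599068 191.8217524072916 [ 2.3596149  -0.63020269  0.2573297 ] [-0.54146853  0.30661666  0.70858472] [ 0.33973754 -0.46860462  0.74450143]
top 464.478667375142 464.478667375142 253.70200823295767 189.04176844007497 [ 2.12251329 -2.11926122  0.19120264] [-0.00731083  0.64440405  1.07378673] [ 0.43449543 -0.01372414  1.17445875]
```

View pics/top0.png

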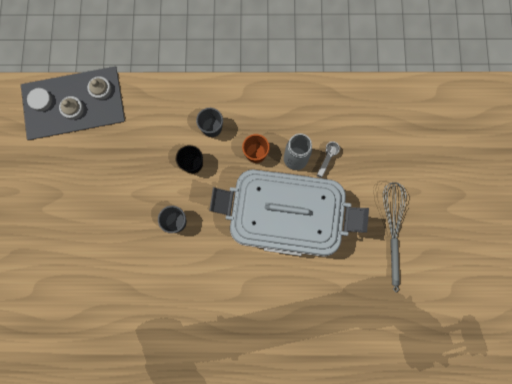

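View pics/side0.png

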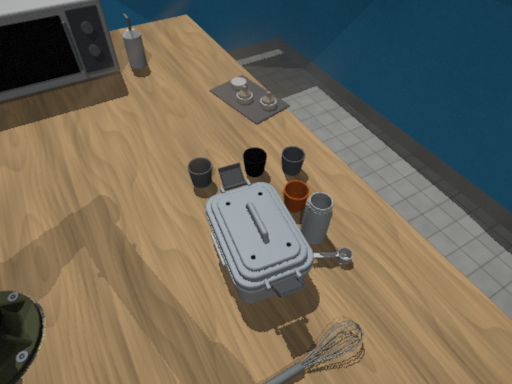

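The top view shows the steriliser at about (289,211), its open left clip at (222,202) and right clip at (357,219). The cup, bottle and scoop stand on the far side, and the whisk lies at about x=395. The side view shows the left clip at (233,176) and the right clip at (287,285).

```bash
cat > h.py <<'E'
import numpy as np,cv2
def load(n): return dict(np.load(f"pics/{n}.npz"))
def cam(c):
    R=cv2.Rodrigues(np.array(c["rvec"],float))[0]; return R,np.array(c["tvec"],float).ravel()
def cloud(c):
    R,t=cam(c); h,w=c["depth"].shape; u,v=np.meshgrid(np.arange(w),np.arange(h)); z=c["depth"]
    P=np.stack([(u-c["cx"])/c["fx"]*z,(v-c["cy"])/c["fy"]*z,z],-1)
    return (P-t)@R
def tri(cs,uvs):
    A=[]
    for c,(u,v) in zip(cs,uvs):
        R,t=cam(c);M=np.c_[R,t]; x=(u-c["cx"])/c["fx"];y=(v-c["cy"])/c["fy"]
        A+=[x*M[2]-M[0],y*M[2]-M[1]]
    A=np.array(A);return np.linalg.lstsq(A[:,:3],-A[:,3],rcond=None)[0]
E
python3 - <<'E'
from h import *
np.set_printoptions(precision=4,suppress=True)
cs=[load("top0"),load("side0")]
rois={"L":[(205,184,236,220),(215,160,250,192)],"R":[(340,203,374,236),(265,268,310,300)]}
cen={}
for k,r in rois.items():
    uv=[]
    for c,(a,b,x,y),nm in zip(cs,r,("top","side")):
        g=c["pixels"].astype(int); P=cloud(c)
        m=np.zeros(g.shape[:2],bool); m[b:y,a:x]=1
        sat=g.max(2)-g.min(2)
        m&=(sat<30)&(g.max(2)<110)&(P[...,2]>.09)
        n,l,st,ce=cv2.connectedComponentsWithStats(m.astype(np.uint8)); i=1+st[1:,4].argmax(); m=l==i
        p=P[m]; uv.append(ce[i]); 
        print(k,nm,st[i],ce[i],"mean",p.mean(0),"lo",np.percentile(p,3,0),"hi",np.percentile(p,97,0))
        rc=cv2.minAreaRect(p[:,:2].astype(np.float32)); print("  rect",rc)
    print(k,"tri",tri(cs,uv))
# lid: points 0.085..0.15 in light region from top
P=cloud(cs[0]); g=cs[0]["pixels"].astype(int)
m=np.zeros(P.shape[:2],bool); m[165:262,225:352]=1
m&=(P[...,2]>.108)&(P[...,2]<.128)
p=P[m]; rc=cv2.minAreaRect(p[:,:2].astype(np.float32)); print("lid top",rc,np.median(p[:,2]))
m=np.zeros(P.shape[:2],bool); m[165:262,225:352]=1
m&=(P[...,2]>.13)&(P[...,2]<.16); p=P[m]; print("handle",cv2.minAreaRect(p[:,:2].astype(np.float32)),np.median(p[:,2]))
# objects heights near
S=P[(P[...,2]>.01)&(P[...,2]<.3)]
for nm,(a,b,x,y) in dict(whisk=(378,180,412,292),blackcup=(157,204,189,236),bc2=(175,144,206,175),cup=(243,133,271,162),bottle=(283,134,313,172),scoop=(316,141,343,178)).items():
    q=P[b:y,a:x].reshape(-1,3); q=q[q[:,2]>.01]; print(nm,q.min(0),q.max(0))
E
```

```text
L top [210 187  25  29 516] [221.3391 201.2229] mean [0.6041 0.0672 0.1225] lo [0.578  0.0443 0.1015] hi [0.6311 0.0898 0.1346]
  rect ((0.5319772362709045, 0.04545305669307709), (0.21910689771175385, 0.0633305162191391), 15.138833999633789)
L side [219 163  29  28 516] [231.7791 176.3353] mean [0.6047 0.0638 0.1189] lo [0.5793 0.0431 0.1   ] hi [0.632  0.0879 0.1333]
  rect ((0.4951251745223999, -0.1951940655708313), (0.6254416704177856, 0.06646193563938141), 66.45481872558594)
L tri [0.606  0.0679 0.1143]
R top [343 206  26  27 578] [355.8495 219.5657] mean [ 0.5621 -0.239   0.123 ] lo [ 0.5356 -0.2617  0.103 ] hi [ 0.5894 -0.2168  0.1359]
  rect ((0.5230006575584412, -0.13410918414592743), (0.07427586615085602, 0.28945809602737427), 21.930994033813477)
R side [265 272  44  25 566] [286.9965 284.5654] mean [ 0.5619 -0.2395  0.1198] lo [ 0.534  -0.2637  0.0954] hi [ 0.5924 -0.212   0.1342]
  rect ((0.4784104824066162, -0.3491499722003937), (0.3571782112121582, 0.08013823628425598), 53.38778305053711)
R tri [ 0.5624 -0.2397  0.1193]
lid top ((0.5837838053703308, -0.08487781882286072), (0.2992384433746338, 0.15384989976882935), 82.26493072509766) 0.11948258000003056
handle ((0.5835232138633728, -0.08667227625846863), (0.10056974738836288, 0.013145502656698227), 82.41780090332031) 0.14238557307327465
whisk [ 0.4005 -0.3818  0.0101] [ 0.6662 -0.0137  1.1745]
blackcup [ 0.4345 -0.0137  0.0102] [0.6022 0.2246 1.1745]
bc2 [ 0.4345 -0.0137  0.0101] [0.7647 0.1884 1.1745]
cup [ 0.4345 -0.0416  0.0102] [0.7853 0.0206 1.1745]
bottle [ 0.4345 -0.1439  0.01  ] [ 0.7661 -0.0137  1.1745]
scoop [ 0.4345 -0.2237  0.0101] [ 0.774  -0.0137  1.1745]
```

send_rows(
  targets=[
    [[0, 0, 0], [0, 0, 5.7]],
    [[0, 0, 0], [0, 0, 5.7]],
    [[0, 0, 0], [0, 0, 5.7]],
    [[0, 0, 0], [0, 0, 5.7]],
    [[0.03, -0.036, 0], [0, 0, 0]],
    [[0.03, -0.036, 0], [0, 0, 0]],
    [[0.03, -0.036, 0], [0, 0, 0]],
    [[0.03, -0.036, 0], [0, 0, 0]],
    [[0.03, -0.036, 0], [0, 0, 0]],
    [[0.03, -0.036, 0], [0, 0, 0]],
    [[0.03, -0.036, 0], [0, 0, 0]],
    [[0.03, -0.036, 0], [0, 0, 0]],
  ],
  fingers=1,
)

```text
clock: 1.6
ee_pos: [0.4466, -0.373, 0.2302]
tcp_rot: [[0.991, -0.134, -0.001], [-0.134, -0.991, 0.0], [-0.001, -0.0, -1.0]]
force: [0.8, -0.6, 0.1]
opening: 0.0001
gripper_force: 0.0
```

send_rows(
  targets=[
    [[0.024, -0.031, 0], [0, 0, 0]],
    [[0.024, -0.031, 0], [0, 0, 0]],
    [[0.024, -0.031, 0], [0, 0, 0]],
    [[0.024, -0.031, 0], [0, 0, 0]],
    [[0, 0, 0.03], [0, 0, 0]],
    [[0, 0, 0.03], [0, 0, 0]],
    [[0, 0, 0], [0, 0, 0]],
    [[0, 0, 0], [0, 0, 0]],
  ],
)

```text
clock: 2.6
ee_pos: [0.5579, -0.2644, 0.1715]
tcp_rot: [[0.991, -0.134, 0.001], [-0.134, -0.991, -0.0], [0.001, 0.0, -1.0]]
force: [0.1, -0.9, 0.3]
opening: 0.0005
gripper_force: 0.0
```

send_rows(
  targets=[
    [[0, -0.004, 0.01], [0, 0, 0]],
    [[0, 0, 0.008], [0, 0, 0]],
    [[0, 0, 0.008], [0, 0, 0]],
    [[0, 0, 0.008], [0, 0, 0]],
    [[0, 0, 0.008], [0, 0, 0]],
    [[0, 0, 0.008], [0, 0, 0]],
    [[0, 0, 0.006], [0, 0, 0]],
    [[0, 0, 0], [0, 0, 0]],
  ],
)

```text
clock: 3.6
ee_pos: [0.557, -0.2668, 0.1149]
tcp_rot: [[0.99, -0.138, 0.0], [-0.138, -0.99, -0.008], [0.001, 0.008, -1.0]]
force: [-0.6, -8.9, 1.7]
opening: 0.0001
gripper_force: 5.1
```

Run:
```python
from workcell import *
import cv2
c=capture("side"); cv2.imwrite("pics/s1.png",cv2.resize(c["pixels"][130:350,180:400,::-1],None,fx=2.5,fy=2.5))
```

```text
(no output)
```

View pics/s1.png

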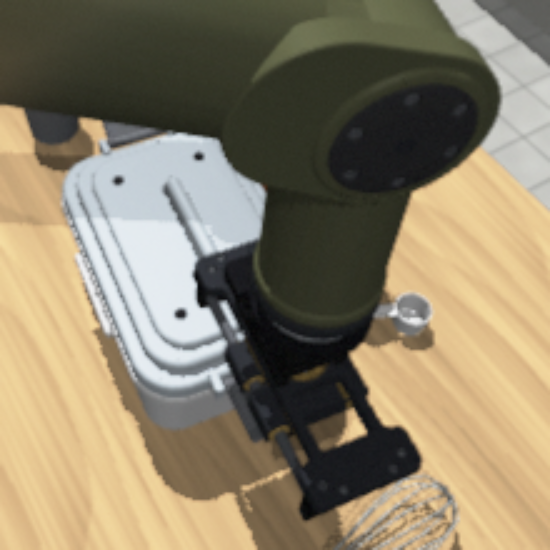

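The sideways force shows the thin closed fingers came down outside the lever's tip. I'll back up and re-measure.

send_rows(
  targets=[
    [[0, 0.004, 0], [0, 0, 0]],
    [[0, 0, -0.03], [0, 0, 0]],
    [[0, 0, -0.03], [0, 0, 0]],
    [[0, 0, 0], [0, 0, 0]],
    [[0, 0, 0], [0, 0, 0]],
  ],
)

```text
clock: 4.28
ee_pos: [0.5571, -0.2636, 0.1734]
tcp_rot: [[0.991, -0.133, -0.001], [-0.133, -0.991, 0.001], [-0.001, -0.001, -1.0]]
force: [-0.8, 0.2, -1.1]
opening: 0.0004
gripper_force: 0.0
```

```bash
cat > meas.py <<'E'
from workcell import *
from h import *
import sys
np.set_printoptions(precision=4,suppress=True)
n=sys.argv[1]; print(observe()["ee_pos"],observe()["force"])
for k in("side","top"):
    c=capture(k); np.savez(f"pics/{k}{n}.npz",**c); cv2.imwrite(f"pics/{k}{n}.png",cv2.resize(c["pixels"][100:320,130:430,::-1],None,fx=2.5,fy=2.5))
    for m_ in ("0",n):
        P=cloud(load(k+m_)); q=P.reshape(-1,3)
        d=q[:,:2]-[.5836,-.0864]; a=np.array([.134,.991]); v=d@a; u=d@[.991,-.134]
        for nm,s in(("L",1),("R",-1)):
            w=q[(np.abs(u)<.022)&(s*v>.139)&(s*v<.195)&(q[:,2]>.06)&(q[:,2]<.145)]
            vv=s*((w[:,:2]-[.5836,-.0864])@a)-.137
            print(k,m_,nm,len(w),"lever out max/z at out bins",[(b,round(float(np.median(w[(vv>b)&(vv<b+.006),2])),4)) for b in(.004,.01,.018,.026,.034,.04,.046) if ((vv>b)&(vv<b+.006)).sum()>3])
        h=q[(q[:,2]>.137)&(q[:,2]<.15)&(np.abs(v)<.055)&(np.abs(u)<.02)]
        if len(h)>30: print("  handle",cv2.minAreaRect(h[:,:2].astype(np.float32)),len(h))
E
python3 meas.py 2
```

```text
[ 0.5571 -0.2636  0.1734] [-0.8208  0.2257 -1.0795]
side 0 L 346 lever out max/z at out bins [(0.004, 0.1062), (0.01, 0.1101), (0.018, 0.1165), (0.026, 0.1222), (0.034, 0.1301), (0.04, 0.133)]
side 0 R 307 lever out max/z at out bins [(0.004, 0.1081), (0.01, 0.1117), (0.018, 0.1178), (0.026, 0.1232), (0.034, 0.1328), (0.04, 0.1334)]
  handle ((0.5854840874671936, -0.08790233731269836), (0.09032219648361206, 0.01238829642534256), 81.69307708740234) 209
side 2 L 375 lever out max/z at out bins [(0.004, 0.1046), (0.01, 0.1074), (0.018, 0.1132), (0.026, 0.1194), (0.034, 0.1249), (0.04, 0.1318)]
side 2 R 126 lever out max/z at out bins [(0.004, 0.1106), (0.01, 0.1152), (0.018, 0.1206), (0.026, 0.1258), (0.034, 0.1328)]
  handle ((0.5861443281173706, -0.08172613382339478), (0.0941835343837738, 0.011839212849736214), 81.59575653076172) 119
top 0 L 352 lever out max/z at out bins [(0.004, 0.1073), (0.01, 0.1113), (0.018, 0.1172), (0.026, 0.123), (0.034, 0.1308), (0.04, 0.1336)]
top 0 R 372 lever out max/z at out bins [(0.004, 0.1078), (0.01, 0.1129), (0.018, 0.1178), (0.026, 0.1242), (0.034, 0.1335), (0.04, 0.1315)]
  handle ((0.5834106802940369, -0.08638197183609009), (0.09497710317373276, 0.012991688214242458), 81.8723373413086) 232
top 2 L 390 lever out max/z at out bins [(0.004, 0.1055), (0.01, 0.108), (0.018, 0.1145), (0.026, 0.1199), (0.034, 0.1253), (0.04, 0.1323), (0.046, 0.1321)]
top 2 R 33 lever out max/z at out bins [(0.004, 0.1115), (0.01, 0.1163), (0.018, 0.1205), (0.026, 0.1289)]
  handle ((0.583950936794281, -0.08186174184083939), (0.09541582316160202, 0.012932184152305126), 82.43711853027344) 233
```

send_rows(
  targets=[
    [[0.002, -0.016, 0], [0, 0, 0]],
    [[0, 0, 0.01], [0, 0, 0]],
    [[0, 0, 0.01], [0, 0, 0]],
    [[0, 0, 0.01], [0, 0, 0]],
    [[0, 0, 0.008], [0, 0, 0]],
    [[0, 0, 0.008], [0, 0, 0]],
    [[0, 0, 0.006], [0, 0, 0]],
    [[0, 0, 0], [0, 0, 0]],
  ],
)

```text
clock: 5.38
ee_pos: [0.5615, -0.2478, 0.1218]
tcp_rot: [[0.991, -0.133, -0.001], [-0.133, -0.991, 0.001], [-0.001, -0.001, -1.0]]
force: [-0.1, 0.3, 1.9]
opening: 0.0004
gripper_force: 0.8
```

Now the contact force is vertical, so I'll press on.

send_rows(
  targets=[
    [[0, 0, 0.006], [0, 0, 0]],
    [[0, 0, 0.006], [0, 0, 0]],
    [[0, 0, 0.006], [0, 0, 0]],
    [[0, 0, 0.006], [0, 0, 0]],
    [[0, 0, 0.006], [0, 0, 0]],
    [[0, 0, 0.006], [0, 0, 0]],
    [[0, 0, 0.006], [0, 0, 0]],
    [[0, 0, 0.004], [0, 0, 0]],
    [[0, 0, 0], [0, 0, 0]],
    [[0, 0, 0], [0, 0, 0]],
  ],
)

```text
clock: 6.62
ee_pos: [0.5618, -0.2487, 0.0768]
tcp_rot: [[0.991, -0.134, 0.0], [-0.134, -0.991, -0.0], [0.0, 0.0, -1.0]]
force: [-0.4, 0.1, -0.4]
opening: 0.0005
gripper_force: 0.0
```

send_rows(
  targets=[
    [[0, 0, 0], [0, 0, 0]],
    [[0, 0, 0], [0, 0, 0]],
    [[0, 0, 0], [0, 0, 0]],
    [[0, 0, 0], [0, 0, 0]],
    [[0, 0, -0.04], [0, 0, 0]],
    [[0, 0, -0.04], [0, 0, 0]],
    [[0, 0, -0.02], [0, 0, 0]],
    [[0, 0, 0], [0, 0, 0]],
    [[0, 0, 0], [0, 0, 0]],
  ],
)

```text
clock: 7.75
ee_pos: [0.5607, -0.2483, 0.1747]
tcp_rot: [[0.991, -0.134, -0.003], [-0.134, -0.991, 0.001], [-0.003, -0.001, -1.0]]
force: [0.5, 0.4, -0.1]
opening: 0.0006
gripper_force: 0.0
```

```bash
python3 meas.py 3
```

```text
[ 0.5607 -0.2483  0.1747] [ 0.5145  0.4394 -0.1469]
side 0 L 346 lever out max/z at out bins [(0.004, 0.1062), (0.01, 0.1101), (0.018, 0.1165), (0.026, 0.1222), (0.034, 0.1301), (0.04, 0.133)]
side 0 R 307 lever out max/z at out bins [(0.004, 0.1081), (0.01, 0.1117), (0.018, 0.1178), (0.026, 0.1232), (0.034, 0.1328), (0.04, 0.1334)]
  handle ((0.5854840874671936, -0.08790233731269836), (0.09032219648361206, 0.01238829642534256), 81.69307708740234) 209
side 3 L 372 lever out max/z at out bins [(0.004, 0.105), (0.01, 0.1074), (0.018, 0.1137), (0.026, 0.1188), (0.034, 0.125), (0.04, 0.1313)]
side 3 R 0 lever out max/z at out bins []
  handle ((0.5848519802093506, -0.08234857022762299), (0.09364354610443115, 0.011744254268705845), 79.33690643310547) 116
top 0 L 352 lever out max/z at out bins [(0.004, 0.1073), (0.01, 0.1113), (0.018, 0.1172), (0.026, 0.123), (0.034, 0.1308), (0.04, 0.1336)]
top 0 R 372 lever out max/z at out bins [(0.004, 0.1078), (0.01, 0.1129), (0.018, 0.1178), (0.026, 0.1242), (0.034, 0.1335), (0.04, 0.1315)]
  handle ((0.5834106802940369, -0.08638197183609009), (0.09497710317373276, 0.012991688214242458), 81.8723373413086) 232
top 3 L 389 lever out max/z at out bins [(0.004, 0.1048), (0.01, 0.1089), (0.018, 0.1136), (0.026, 0.1196), (0.034, 0.1257), (0.04, 0.1328), (0.046, 0.1304)]
top 3 R 0 lever out max/z at out bins []
  handle ((0.584359884262085, -0.08106672763824463), (0.09312660992145538, 0.013131883926689625), 82.18745422363281) 230
```

View pics/side3.png

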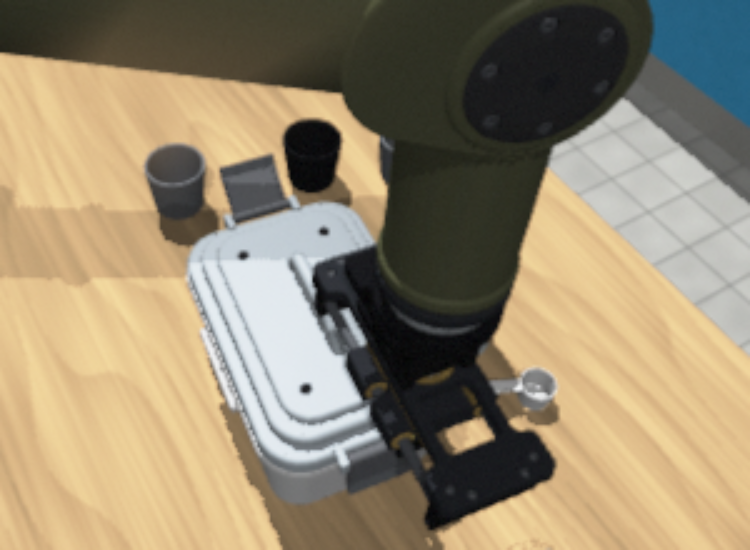

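The crop shows the right clip hanging shut at about (375,465) and the left clip still open at (250,185). The box has moved about 5 mm in total. Next is the left clip.

send_rows(
  targets=[
    [[0, 0, -0.035], [0, 0, 0]],
    [[0, -0.042, 0], [0, 0, 0]],
    [[0, -0.042, 0], [0, 0, 0]],
    [[0, -0.042, 0], [0, 0, 0]],
    [[0, -0.042, 0], [0, 0, 0]],
    [[0, -0.042, 0], [0, 0, 0]],
    [[0, -0.042, 0], [0, 0, 0]],
    [[0, -0.042, 0], [0, 0, 0]],
    [[0.001, -0.042, 0], [0, 0, 0]],
    [[0, 0, 0.035], [0, 0, 0]],
    [[0, 0, 0], [0, 0, 0]],
    [[0, 0, 0], [0, 0, 0]],
  ],
)

```text
clock: 9.35
ee_pos: [0.6077, 0.0833, 0.1765]
tcp_rot: [[0.991, -0.135, -0.001], [-0.135, -0.991, -0.0], [-0.001, 0.0, -1.0]]
force: [-0.1, -0.0, 1.3]
opening: 0.0004
gripper_force: 0.0
```

send_rows(
  targets=[
    [[0, -0.001, 0.01], [0, 0, 0]],
    [[0, 0, 0.01], [0, 0, 0]],
    [[0, 0, 0.01], [0, 0, 0]],
    [[0, 0, 0.008], [0, 0, 0]],
    [[0, 0, 0.008], [0, 0, 0]],
    [[0, 0, 0.008], [0, 0, 0]],
    [[0, 0, 0], [0, 0, 0]],
  ],
)

```text
clock: 10.22
ee_pos: [0.6074, 0.0849, 0.1218]
tcp_rot: [[0.991, -0.134, -0.001], [-0.134, -0.991, -0.001], [-0.001, 0.001, -1.0]]
force: [-0.1, -0.7, 2.0]
opening: 0.0005
gripper_force: 0.9
```

send_rows(
  targets=[
    [[0, 0, 0.006], [0, 0, 0]],
    [[0, 0, 0.006], [0, 0, 0]],
    [[0, 0, 0.006], [0, 0, 0]],
    [[0, 0, 0.006], [0, 0, 0]],
    [[0, 0, 0.006], [0, 0, 0]],
    [[0, 0, 0.006], [0, 0, 0]],
    [[0, 0, 0.006], [0, 0, 0]],
    [[0, 0, 0.004], [0, 0, 0]],
    [[0, 0, 0], [0, 0, 0]],
    [[0, 0, 0], [0, 0, 0]],
    [[0, 0, 0], [0, 0, 0]],
    [[0, 0, 0], [0, 0, 0]],
  ],
)

```text
clock: 11.72
ee_pos: [0.6078, 0.0853, 0.0767]
tcp_rot: [[0.991, -0.134, 0.0], [-0.134, -0.991, -0.0], [0.0, 0.0, -1.0]]
force: [-0.1, -0.5, -0.3]
opening: 0.0004
gripper_force: 0.0
```

send_rows(
  targets=[
    [[0, 0, -0.04], [0, 0, 0]],
    [[0, 0, -0.04], [0, 0, 0]],
    [[0, 0, -0.05], [0, 0, 0]],
    [[0, 0, -0.05], [0, 0, 0]],
    [[-0.04, -0.03, -0.02], [0, 0, 0]],
    [[-0.04, -0.03, 0], [0, 0, 0]],
    [[-0.04, -0.03, 0], [0, 0, 0]],
    [[-0.03, -0.03, 0], [0, 0, 0]],
    [[0, -0.03, 0], [0, 0, 0]],
    [[0, 0, 0], [0, 0, 0]],
    [[0, 0, 0], [0, 0, 0]],
  ],
)

```text
clock: 13.1
ee_pos: [0.4794, 0.253, 0.2764]
tcp_rot: [[0.991, -0.134, -0.0], [-0.134, -0.991, -0.001], [-0.0, 0.001, -1.0]]
force: [-0.1, -0.3, -0.7]
opening: 0.0005
gripper_force: 0.0
```

```bash
python3 meas.py 4 | grep -v " 0 "
python3 - <<'E'
from h import *
a,b=load("top0"),load("top4")
cv2.imwrite("pics/cmp.png",np.hstack([a["pixels"][110:310,140:420],b["pixels"][110:310,140:420]])[:,:,::-1])
E
```

```text
[0.4794 0.253  0.2764] [-0.1094 -0.2524 -0.6866]
  handle ((0.5854840874671936, -0.08790233731269836), (0.09032219648361206, 0.01238829642534256), 81.69307708740234) 209
side 4 L 54 lever out max/z at out bins [(0.004, 0.1048)]
  handle ((0.5864102840423584, -0.08268299698829651), (0.09168367832899094, 0.012523287907242775), 82.22660827636719) 207
  handle ((0.5834106802940369, -0.08638197183609009), (0.09497710317373276, 0.012991688214242458), 81.8723373413086) 232
top 4 L 60 lever out max/z at out bins [(0.004, 0.1048)]
  handle ((0.5840685367584229, -0.08170832693576813), (0.09570342302322388, 0.013167774304747581), 81.96058654785156) 232
```

View pics/side4.png

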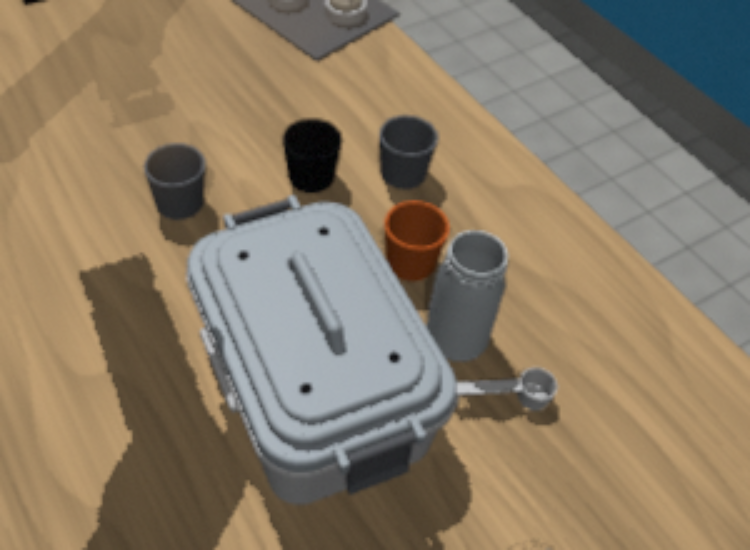

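View pics/cmp.png

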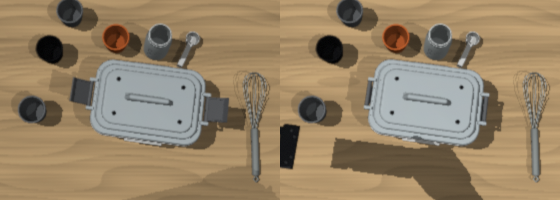

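Both clips now hang down against the ends: left at about (262,212) and right at (378,465) in the side crop. In the before/after comparison the other objects have not moved, and the box has shifted about 5 mm.

```bash
python3 -c "
from workcell import *
print(sign_off())"
```

```text
the job is handed in; nothing more can be done
None
```

Both clips look snapped shut in the final pictures and the job is handed in at about 13 s; the first press missed and slid the steriliser about 5 mm (30 mm allowed), and the bottle, cup, scoop and whisk look unmoved, though no verdict was returned.

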